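# Close the cutlery caddy's cover and stand the fork and peeler in it

### The arm

A 7-joint arm with a two-finger parallel gripper is mounted at the origin on a cart in front of the work surface, level with it; the furniture and walls round the work are solid. World frame = base frame: x ahead of the robot, y to its left, z up, the work surface at z = 0. Lengths are in mm, angles in rad, forces in N, time in s.
With the tool pointing down it reaches from about 425 to 925 mm from the base axis. Payload 6.8 kg.
Tool frame: the origin (TCP) lies on the centre line of the jaws, within the pads' length; the fingertips stand manip.tcp_to_tips ahead of it and the grasp point (between the pads) lies 2 mm behind it (manip.tcp_to_tips is the distance from the TCP to the fingertips, in mm); z points along the fingers, y is the line along which they close (so a half turn about z gives the same grasp; the last joint's range is limited). The gripper opens to 85 mm and grips with 20 to 120 N. Pads are 22 mm wide; open, the fingers measure 114 mm over their backs; the gripper's body (76 mm by 85 mm) begins 54 mm behind the grasp point. The pads swing forward as they close: fully open they stand 13 mm farther back than shut.
Start: joints at [-1.441, 0.477, 0.022, 1.555, -0.011, 1.109, -0.083], TCP at [159.002, 656.022, 248.308] pointing down, gripper open.
Joint ranges: [-2.96, 2.96], [-0.34, 2.1], [-1.41, 1.46], [0.24, 2.44], [-1.37, 4.51], [0.17, 1.92], [-2.96, 2.96]. Speed limits (rad/s): [2.39, 2.39, 3.14, 3.14, 3.14, 3.14, 3.14].

### API

Orientations are given as a rotation vector (axis times angle).
In Python, from workcell import readout, imaging, manip gives the robot as it stands. The module is installed in compiled form; this text tells all that it offers.
- The arm moves only by the shell command python3 -m creep 'ROWS' [FORCE]. ROWS is JSON, a list of rows, each a list of 7 numbers: the shift along the tool's x, y, z in m, then the turn, a rotation vector about the tool's x, y, z in rad, then the finger opening in m, from 0 to 0.0854. In form: [[dx, dy, dz, rx, ry, rz, jaw], ...]. A call has 1 to 8 rows; each row is the pose to reach, as a shift and turn from the pose commanded when the call began, along the tool's axes at that moment; what a row does not reach only later rows make up. A row lasts 1/10 s, in which the tool goes at most 50 mm and 8.59 degrees, less where a joint would pass 70% of its speed; a pose out of reach is approached as far as the arm can. A call with a gripper value outside its range is refused whole. The fingers move at their own pace and stop on an object; FORCE is the grip in N (left out, the last holds). Time passes only in rows, so rows that repeat a pose let the fingers close. It gives the time, the measured TCP pose, the force, the opening and the grip force at its end, in the units of the state.
- readout.state(): the state, without advancing time (a new reading comes with each control period).
- imaging.read_camera(name): name is "scene" or "top"; returns a dict with "pixels" (384x512x3 uint8, blue, green, red), "vfov" (degrees; the focal length in pixels is half the picture's height over the tangent of half this angle, whatever the lens; pixels are square), "cx", "cy" (the principal point, pixels), "world_to_cam" (4x4, takes a point from world to camera coordinates). Camera axes: x right, y up, looking along -z (the intrinsics and any distortion apply to the point x, -y, -z); pixel columns grow to the right and rows downward; lengths in mm; the calibration is good to about 2 mm. A picture is of the moment at which its call begins. There is no depth.
- manip.close_job(): hands the job in; it is judged then, once.
The state is a dict: "time_s": time; "q": joint angles; "joint_vel": joint speeds; "joint_efforts": joint torques, N m; "ee_pos": TCP position; "eef_rot": TCP orientation; "wrist_force": force on the tool from outside, world axes, zero at the start; "ft_torque": the same for the moment, N m; "opening": finger opening in mm; "gripper_force": force on a finger pad.
Only numpy, scipy, OpenCV 4.12 (cv2) and the standard library are available. Lean on these libraries where they do the work, as an engineer would, in place of code of your own. Each camera call takes 0.05 s, during which the arm holds its last target. There are 200 camera calls.

### The job

The fork and the peeler have soaked long enough: load them into the cutlery caddy. Press the caddy's slotted cover down until it clicks and stays shut on its own, then take both out of the dish and stand them in the caddy through the cover, each in a slot of its own, handle up and right down on the caddy's floor. Do not knock over the dish, and leave the tablespoon, the salt shaker and the tin where they are.

Things in the scene. Friction and masses are not known exactly. Their poses are not given: they have to be found in the camera images.
- caddy: Light grey plastic cutlery caddy, 78 (x) x 156 (y) x 92 mm high, fast on the worktop by suction feet. Origin: centre of its underside; x towards the hinge side, y along its length; the -x side carries the clip. Inside: floor 12 mm above the worktop; three pockets 44 (x) x 30 mm (y), walls up to 84 mm, one under each slot. Hinge axis of the cover: along y at x = +39, z = 95.5 mm.
- cover (a joint): Hinge of the slotted cover: 0 rad = shut, grows as its free edge (caddy's -x side) rises; starts half open (0.75 to 1.15). A light spring (under 1 N) lifts it unless it is clicked in: over the last 0.15 rad its edge pushes past a springy clip, some 10 N straight down at press_point, then stays below 0.02. Shut, its top is 98.5 mm above the worktop; the clip stands 10 mm higher before its edge.
- press_point (a point): Point on the cover's upper face, middle of the plain 26 mm wide strip between slots and free edge, 64 mm from the hinge axis; moves with the cover (a plate 6 mm thick, 77 mm from hinge to free edge, 156 mm wide). z points out of its upper face, x towards the hinge.
- slot_left (a point): Centre, on the cover's upper face, of the slot at the caddy's +y end; moves with the cover, so read it when the cover is shut. Each slot is a straight opening through the 6 mm cover, 34 mm along the caddy's x, 23 mm along its y. Shut, the slots are at x = +5 mm and y = +46, 0, -46 mm in the caddy's frame.
- slot_mid (a point): The same for the middle slot (y = 0 in the caddy's frame).
- slot_right (a point): The same for the slot at the caddy's -y end (y = -46 mm).
- dish: Loose terracotta soaking dish, 0.9 kg: inside 106 (x) x 132 (y) mm, walls 5 mm, rim 58 mm high, floor 6 mm thick, a lug on its +y and -y sides. Origin: centre of its underside. Fork and peeler lie in it side by side, 76 mm apart along its y, heads on the floor near its +x wall, handles sloping up and out over the -x rim.
- fork: Steel fork, touched as a solid bar 196 x 27 x 13 mm, 25 to 60 g. Origin: centre of its underside (98 mm from either end); x runs from handle to tines, y across its width, z out of its upper face. At the start it slopes at 28 degrees, handle high, its end some 70 mm beyond the dish's rim. Standing on the caddy's floor its origin is 110 mm above the worktop.
- peeler: Vegetable peeler, black handle, touched as a solid bar 170 x 25 x 17 mm, 55 to 115 g. Origin: centre of its underside (85 mm from either end); x runs from handle to blade, y across its width, z out of its upper face. At the start it slopes at 32 degrees, handle high, its end some 55 mm beyond the dish's rim. Standing on the caddy's floor its origin is 97 mm above the worktop.
- tablespoon: Tablespoon, 191 x 38 x 13 mm, lying flat on the worktop; a bystander. Origin: centre of its underside.
- salt_shaker: Salt shaker, 44 mm across, 90 mm high, standing behind the work; a bystander. Origin: centre of its underside.
- cocoa_tin: Small tin, 58 mm across, 72 mm high, standing behind the work; a bystander. Origin: centre of its underside.

How it is judged (in metres and radians):
On the way:
1. the cover is shut (below 0.05 rad) and stays so with the robot off it (value of joint cover below 0.05 rad and contact force between each of the fingers, the arm and cover below 0.05 N), for 0.3 s.
At the end, for the whole second after the job is handed in: The cover is shut (below 0.05 rad). Fork and peeler stand in the caddy, each through a slot of its own, handle up within 20 degrees of vertical, the lower end on the caddy's floor (within about 9 mm), released and at rest (value of joint cover below 0.05 rad and angle between each of fork, peeler's own x axis and vertical above 2.79 rad and x of fork in the frame of caddy between -0.03 and 0.04 m and y of fork in the frame of caddy between -0.075 and 0.075 m and z of fork in the frame of caddy between 0.085 and 0.119 m and linear speed of each of fork, peeler below 0.02 m/s and x of peeler in the frame of caddy between -0.03 and 0.04 m and y of peeler in the frame of caddy between -0.075 and 0.075 m and z of peeler in the frame of caddy between 0.075 and 0.106 m and horizontal distance between fork and peeler above 0.03 m); the robot touches nothing.
It fails at once if the tablespoon is moved by more than 40 mm (distance of tablespoon from where it was at the start of the episode above 0.04 m).
It fails at once if the salt shaker or the tin is moved by more than 40 mm (distance of any of salt_shaker, cocoa_tin from where it was at the start of the episode above 0.04 m).
It fails at once if the dish is tipped by more than 20 degrees (angle between dish's own z axis and vertical above 0.35 rad).
It also fails if it takes over 67 s, if anything falls off the work surface, if the arm or the gripper's body presses on something with over 40 N, if the wrist force passes 120 N, or if a joint passes its speed limit or range.

## Working session

There is one attempt and no reset: what is moved stays moved. The work goes in short steps, Python scripts to look and compute and a shell command to move; the robot and the scene stay as the last step left them, time stands still between calls to the robot, and variables do not carry over. Pictures are saved under pics/ and viewed, at most 10 in all, crops included, and the job is handed in when it is done.

```bash
mkdir -p pics; cat > h.py <<'E'
import numpy as np, cv2
from workcell import readout, imaging, manip
from scipy.spatial.transform import Rotation as R
def shot(n):
    c=imaging.read_camera(n); return c
def ray(c,u,v):
    f=192/np.tan(np.radians(c["vfov"])/2); T=np.array(c["world_to_cam"])
    d=np.array([(u-c["cx"])/f,-(v-c["cy"])/f,-1.]); Rm=T[:3,:3]
    return -Rm.T@T[:3,3], Rm.T@d
def onz(c,u,v,z):
    o,d=ray(c,u,v); return o+d*(z-o[2])/d[2]
def proj(c,p):
    f=192/np.tan(np.radians(c["vfov"])/2); q=np.array(c["world_to_cam"])@np.r_[p,1]
    return c["cx"]+f*q[0]/-q[2], c["cy"]-f*q[1]/-q[2]
def tri(c1,p1,c2,p2):
    o1,d1=ray(c1,*p1);o2,d2=ray(c2,*p2);A=np.c_[d1,-d2];s=np.linalg.lstsq(A,o2-o1,rcond=None)[0]
    a=o1+d1*s[0];b=o2+d2*s[1];return (a+b)/2,np.linalg.norm(a-b)
E
python3 - <<'E'
from h import *
import pickle
C={}
for n in("scene","top"):
    c=shot(n);C[n]=c;cv2.imwrite(f"pics/{n}0.png",cv2.resize(np.array(c["pixels"]),(768,576),interpolation=cv2.INTER_CUBIC))
    print(n,{k:v for k,v in c.items() if k!="pixels"})
pickle.dump(C,open("c0.pkl","wb"))
s=readout.state();print(s, manip.tcp_to_tips)
E
```

```text
scene {'vfov': 46.174988141992856, 'cx': 256.95197195910396, 'cy': 195.80570578230902, 'world_to_cam': array([[ 7.15529455e-01, -6.98558552e-01, -5.79211447e-03,
        -4.18443610e+02],
       [ 4.86988290e-01,  4.92840449e-01,  7.21076069e-01,
        -3.14991719e+02],
       [-5.00859267e-01, -5.18771858e-01,  6.92831693e-01,
        -8.14512194e+02],
       [ 0.00000000e+00,  0.00000000e+00,  0.00000000e+00,
         1.00000000e+00]])}
top {'vfov': 42.74246279016503, 'cx': 252.85839697159435, 'cy': 189.56396802295228, 'world_to_cam': array([[ 1.51788034e-02, -9.99634784e-01, -2.23585228e-02,
        -2.41768458e+01],
       [ 9.83969869e-01,  1.09597223e-02,  1.77997698e-01,
        -5.85158537e+02],
       [-1.77687647e-01, -2.47019048e-02,  9.83776863e-01,
        -9.82140432e+02],
       [ 0.00000000e+00,  0.00000000e+00,  0.00000000e+00,
         1.00000000e+00]])}
{'time_s': 0.1, 'q': array([-1.44108368,  0.47772324,  0.02236431,  1.55632301, -0.01149585,
        1.10931566, -0.08311216]), 'joint_vel': array([-0.00087021, -0.00096963, -0.00031   , -0.00213023, -0.00040422,
       -0.00028081,  0.00094548]), 'joint_efforts': array([ 4.61871896e-03, -5.97767401e+01,  1.61400229e+00, -2.81961107e+01,
        1.28596101e-02,  5.05959353e-03,  2.44102262e-05]), 'ee_pos': array([158.91975529, 655.51490042, 247.43194318]), 'eef_rot': array([-3.72682470e-01, -3.11934537e+00,  2.57539041e-03]), 'wrist_force': array([-0.19085533, -0.14609368,  0.06674843]), 'ft_torque': array([-0.02612271,  0.00386391,  0.05514196]), 'gripper_force': 0.0, 'opening': 85.50009693009741} 17.0
```

View pics/scene0.png

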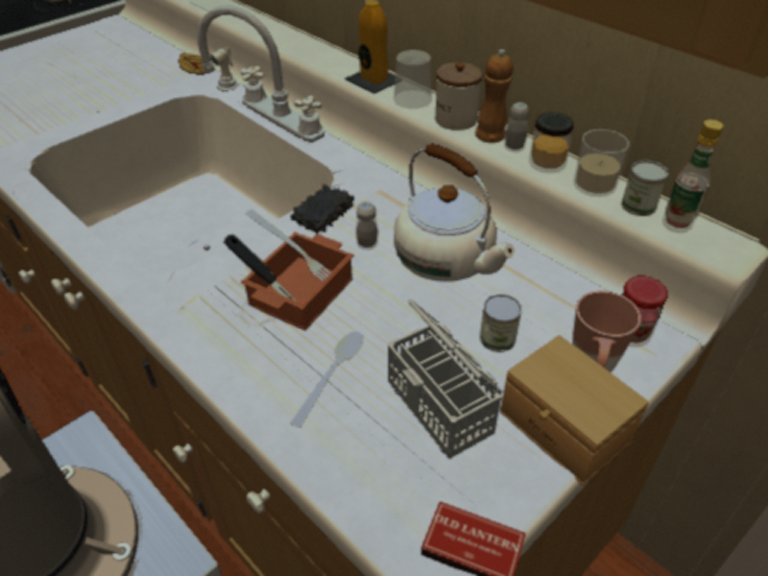

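View pics/top0.png

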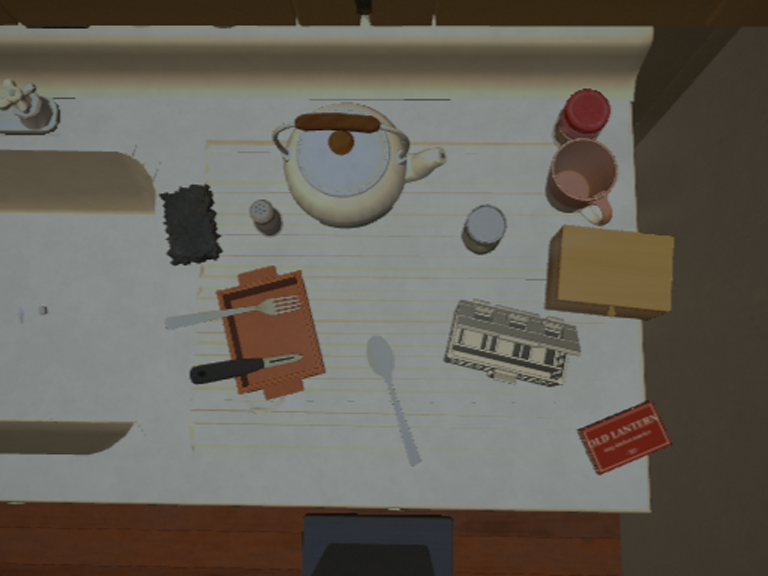

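Scene view: the caddy is at (440,385), its cover half open with the hinge away from the robot. The dish is at (300,275) with the peeler (black handle) nearer the robot and the fork farther away. In the top view the caddy is at (510,345), the dish at (270,330), and the handles point left (+y). Next is a zoomed composite for precise points.

```bash
python3 - <<'E'
from h import *
import pickle
C=pickle.load(open("c0.pkl","rb"))
def t(n,x,y,w,h):
    return cv2.resize(np.array(C[n]["pixels"])[y:y+h,x:x+w],(400,300),interpolation=cv2.INTER_CUBIC)
# scale 4 : 100x75 crops ; scale 2.5..: 
a=t("top",290,190,100,75); b=t("scene",245,195,100,75)   # caddy
c=t("top",100,170,133,100); d=t("scene",140,135,106.67.__int__(),80)
cv2.imwrite("pics/z1.png",np.vstack([np.hstack([a,b]),np.hstack([c,d])]))
E
```

```text
(no output)
```

View pics/z1.png

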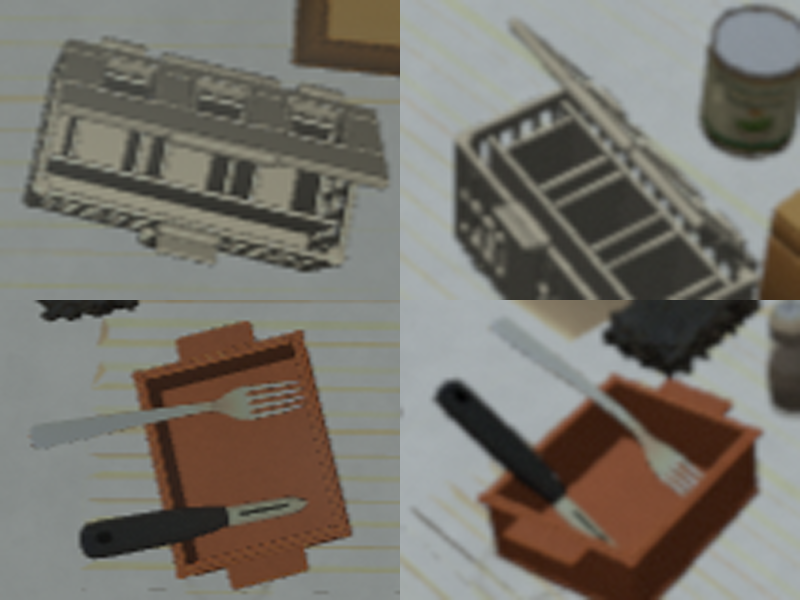

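```bash
python3 - <<'E'
from h import *
import pickle
np.set_printoptions(precision=1,suppress=True)
C=pickle.load(open("c0.pkl","rb"));T=C["top"];S=C["scene"]
P={k:onz(T,u,v,58) for k,(u,v) in dict(TL=(145,195),TR=(201,180.7),BR=(217.3,246.7),BL=(160,262.7)).items()}
for k in P: print(k,P[k],np.array(proj(S,P[k]))*1.5)
print("dish c",sum(P.values())/4, np.linalg.norm(P["TL"]-P["TR"]),np.linalg.norm(P["TR"]-P["BR"]))
L=onz(T,297,241.25,92);Rr=onz(T,376.25,256.25,92);print("caddy front",L,Rr,np.linalg.norm(L-Rr),np.array(proj(S,L))*1.5,np.array(proj(S,Rr))*1.5)
yc=(L-Rr)/np.linalg.norm(L-Rr);xc=np.array([yc[1],-yc[0],0]);c=(L+Rr)/2+39*xc;c[2]=0;print("caddy",c,"yaw",np.degrees(np.arctan2(xc[1],xc[0])))
print("clip tri",tri(T,(290+187/4,190+240/4),S,(275,249)))
print("fork end",tri(T,(110.7,215),S,(164.6,141.7)));print("fork tip",onz(T,200,201.7,10))
print("peel end",tri(T,(127.3,250),S,(150.8,158.5)));print("peel tip",onz(T,201.7,236.7,10))
# predictions of caddy corners in scene
for sx,sy in((-39,78),(-39,-78),(39,-78)):
    p=c+sx*xc+sy*yc;p[2]=92;print(np.array(proj(S,p))*1.5)
E
```

```text
TL [570.2 210.   58. ] [294.4 231.3]
TR [602.2  93.   58. ] [353.6 254.1]
BR [464.2  54.7  58. ] [303.9 306.9]
BL [429.9 171.5  58. ] [240.8 280.7]
dish c [516.6 132.3  58. ] 121.27788825782376 143.1876163573824
caddy front [ 475.  -106.6   92. ] [ 447.7 -262.1   92. ] 157.88919628240598 [382.1 344.3] [453.5 422.4]
caddy [ 499.8 -191.1    0. ] yaw -9.960647609470652
clip tri (array([ 457.5, -182.1,  109.4]), np.float64(0.9476045663848615))
fork end (array([521.4, 269.8,  92.3]), np.float64(3.4021460429904997))
fork tip [564.7 100.   10. ]
peel end (array([451.8, 229.2, 100.4]), np.float64(2.0478114186381005))
peel tip [488.2  93.7  10. ]
[382.5 344.7]
[453.  421.9]
[500.5 393.4]
```

The zoomed tiles agree with the given sizes: dish rim 121x143 mm (116x142 expected) and caddy front edge 158 mm (156 expected). The caddy sits at about (500,-191) with yaw -10°. The dish's x axis yaw is about -75°. Next I move to the cover with the jaws shut.

```bash
cat >> h.py <<'E'
np.set_printoptions(precision=3,suppress=True)
cad=np.array([499.8,-191.1,0]);cyaw=np.radians(-10)
def C2W(p): return cad+R.from_euler('z',cyaw).apply(p)
def frame(z,y):
    z=np.array(z,float)/np.linalg.norm(z);y=np.array(y,float);y-=z*(y@z);y/=np.linalg.norm(y)
    return R.from_matrix(np.c_[np.cross(y,z),y,z])
def yawv(deg): return np.array([np.cos(np.radians(deg)),np.sin(np.radians(deg)),0])
def rel(*wps):
    s=readout.state();R0=R.from_rotvec(s["eef_rot"])
    for p,Rt in wps:
        print("row",np.r_[R0.inv().apply(np.array(p)-s["ee_pos"])/1000,(R0.inv()*Rt).as_rotvec()])
E
python3 - <<'E'
from h import *
D=frame([0,0,-1],C2W([0,1,0])-cad)
w=lambda x,z:(C2W([x,0,z+17]),D)
rel(([470,300,300],D),w(48,200))
E
```

```text
row [-0.386 -0.272 -0.052 -0.002  0.    -0.063]
row [-0.579 -0.739  0.032 -0.002  0.    -0.063]
```

```bash
python3 -m creep '[[-0.386,-0.272,-0.052,0,0,-0.063,0],[-0.386,-0.272,-0.052,0,0,-0.063,0],[-0.386,-0.272,-0.052,0,0,-0.063,0],[-0.386,-0.272,-0.052,0,0,-0.063,0],[-0.386,-0.272,-0.052,0,0,-0.063,0],[-0.386,-0.272,-0.052,0,0,-0.063,0],[-0.386,-0.272,-0.052,0,0,-0.063,0],[-0.386,-0.272,-0.052,0,0,-0.063,0]]'
python3 - <<'E'
from h import *
D=frame([0,0,-1],C2W([0,1,0])-cad)
w=lambda x,z:(C2W([x,0,z+17]),D)
rel(w(48,200))
E
```

```text
time_s: 0.9
ee_pos: [421.8, 355.0, 292.1]
eef_rot: [-0.274, -3.129, 0.0]
wrist_force: [1.3, -0.3, 0.4]
opening: 0.3
gripper_force: 0.0
row [-0.22  -0.524  0.075 -0.    -0.    -0.   ]
```

```bash
for i in 1; do python3 -m creep '[[-0.22,-0.524,0.03,0,0,0,0],[-0.22,-0.524,0.03,0,0,0,0],[-0.22,-0.524,0.03,0,0,0,0],[-0.22,-0.524,0.03,0,0,0,0],[-0.22,-0.524,0.03,0,0,0,0],[-0.22,-0.524,0.03,0,0,0,0],[-0.22,-0.524,0.03,0,0,0,0],[-0.22,-0.524,0.03,0,0,0,0]]'; done
python3 - <<'E'
from h import *
D=frame([0,0,-1],C2W([0,1,0])-cad)
w=lambda x,z:(C2W([x,0,z+17]),D)
rel(w(48,200))
E
```

```text
time_s: 1.7
ee_pos: [508.9, -34.7, 270.9]
eef_rot: [-0.274, -3.13, -0.0]
wrist_force: [1.0, 0.6, 0.4]
opening: 0.2
gripper_force: 0.0
row [-0.066 -0.156  0.054  0.    -0.    -0.   ]
```

```bash
python3 -m creep '[[-0.066,-0.156,0.054,0,0,0,0],[-0.066,-0.156,0.054,0,0,0,0],[-0.066,-0.156,0.054,0,0,0,0],[-0.066,-0.156,0.054,0,0,0,0],[-0.066,-0.156,0.054,0,0,0,0],[-0.066,-0.156,0.054,0,0,0,0]]'
python3 - <<'E'
from h import *
D=frame([0,0,-1],C2W([0,1,0])-cad)
w=lambda x,z:(C2W([x,0,z+17]),D)
rel(w(46,165),w(35,150),w(22,145),w(10,140),w(-5,128),w(-15,115),w(-22,104),w(-25,97))
c=shot("scene");cv2.imwrite("pics/s2.png",cv2.resize(np.array(c["pixels"])[130:320,200:453],(800,600),interpolation=cv2.INTER_CUBIC))
E
```

```text
time_s: 2.3
ee_pos: [546.5, -197.8, 216.4]
eef_rot: [-0.276, -3.128, -0.0]
wrist_force: [-0.8, 0.8, -0.1]
opening: 0.1
gripper_force: 0.0
row [ 0.001 -0.002  0.034  0.    -0.002 -0.001]
row [ 0.012 -0.002  0.049  0.    -0.002 -0.001]
row [ 0.025 -0.002  0.054  0.    -0.002 -0.001]
row [ 0.037 -0.002  0.059  0.    -0.002 -0.001]
row [ 0.052 -0.002  0.071  0.    -0.002 -0.001]
row [ 0.062 -0.002  0.084  0.    -0.002 -0.001]
row [ 0.069 -0.002  0.096  0.    -0.002 -0.001]
row [ 0.072 -0.002  0.103  0.    -0.002 -0.001]
```

View pics/s2.png

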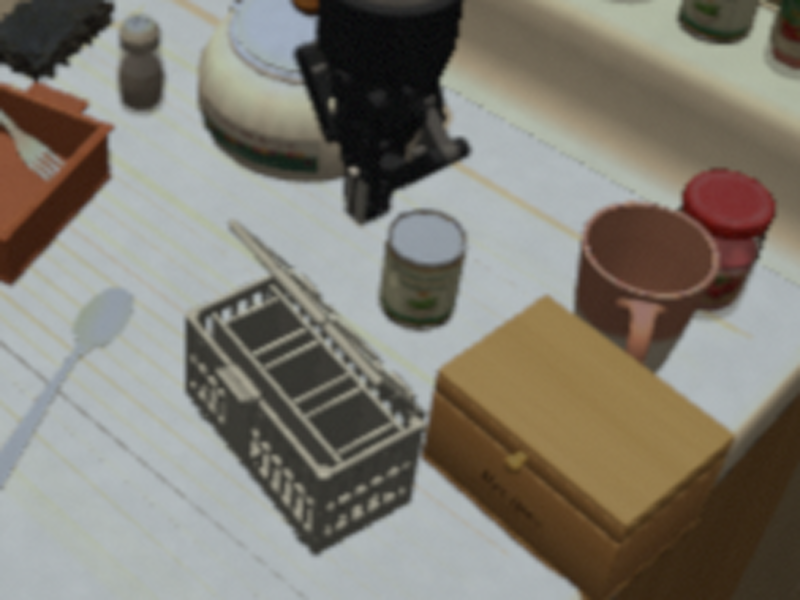

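The closed fingers are above and behind the hinge, at (370,210) in the crop, clear of the tin at (425,270). Now I sweep the cover down.

```bash
python3 -m creep '[[0.001,-0.002,0.034,0,0,0,0],[0.012,-0.002,0.049,0,0,0,0],[0.025,-0.002,0.054,0,0,0,0],[0.037,-0.002,0.059,0,0,0,0],[0.052,-0.002,0.071,0,0,0,0],[0.062,-0.002,0.084,0,0,0,0],[0.069,-0.002,0.092,0,0,0,0],[0.072,-0.002,0.094,0,0,0,0]]'
python3 - <<'E'
from h import *
D=frame([0,0,-1],C2W([0,1,0])-cad)
w=lambda x,z:(C2W([x,0,z+17]),D)
rel(w(-24,101),w(-24,96))
E
```

```text
time_s: 3.15
ee_pos: [478.0, -186.0, 123.9]
eef_rot: [0.27, 3.125, 0.001]
wrist_force: [5.6, 1.3, 6.0]
opening: -0.1
gripper_force: 3.9
row [ 0.002 -0.001  0.006  0.001  0.005  0.002]
row [ 0.002 -0.001  0.011  0.001  0.005  0.002]
```

```bash
python3 -m creep '[[0.001,0,0.005,0,0,0,0],[0.001,0,0.010,0,0,0,0],[0.001,0,0.012,0,0,0,0],[0.001,0,0.014,0,0,0,0],[0.001,0,0.014,0,0,0,0]]'
```

```text
time_s: 3.65
ee_pos: [476.4, -186.5, 114.4]
eef_rot: [0.274, 3.127, 0.007]
wrist_force: [-16.3, 10.5, 66.0]
opening: -0.0
gripper_force: 33.1
```

```bash
python3 -m creep '[[0,0,-0.01,0,0,0,0],[0,0,-0.05,0,0,0,0],[0,0.05,-0.09,0,0,0,0.03],[0,0.1,-0.13,0,0,0,0.05],[0,0.15,-0.15,0,0,0,0.05],[0,0.2,-0.15,0,0,0,0.05],[0,0.25,-0.15,0,0,0,0.05],[0,0.28,-0.15,0,0,0,0.05]]'
python3 - <<'E'
from h import *
import pickle
C={n:shot(n) for n in("scene","top")};pickle.dump(C,open("c1.pkl","wb"))
a=cv2.resize(np.array(C["top"]["pixels"])[195:270,290:390],(400,300),interpolation=cv2.INTER_CUBIC)
b=cv2.resize(np.array(C["scene"]["pixels"])[220:295,250:350],(400,300),interpolation=cv2.INTER_CUBIC)
d=cv2.resize(np.array(C["top"]["pixels"])[150:270,90:250],(400,300),interpolation=cv2.INTER_CUBIC)
e=cv2.resize(np.array(C["scene"]["pixels"])[100:250,130:330],(400,300),interpolation=cv2.INTER_CUBIC)
cv2.imwrite("pics/z3.png",np.vstack([np.hstack([a,b]),np.hstack([d,e])]))
E
```

```text
time_s: 4.45
ee_pos: [521.7, 82.2, 259.3]
eef_rot: [0.274, 3.13, 0.0]
wrist_force: [0.2, 0.1, 0.6]
opening: 49.5
gripper_force: 0.0
```

View pics/z3.png

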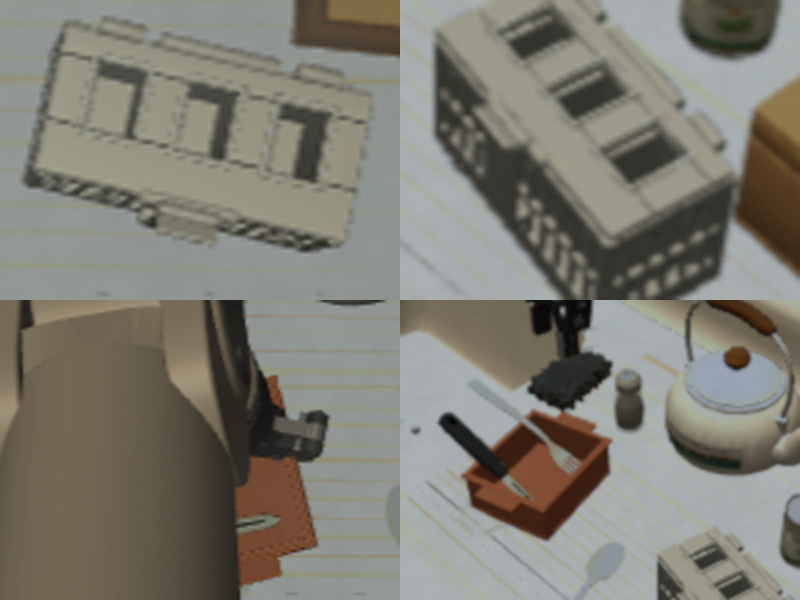

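The cover is shut, with three slots visible: in the top tile at about (116,100), (207,120) and (299,141), and in the scene tile at about (537,33), (588,92) and (646,151). The dish is undisturbed.

```bash
python3 - <<'E'
from h import *
import pickle
C=pickle.load(open("c1.pkl","rb"));T=C["top"];S=C["scene"]
t=lambda u,v:(290+u/4,195+v/4); s=lambda u,v:(250+(u-400)/4,220+v/4)
tt=[[(98,62),(146,72),(134,138),(87,126)],[(190,83),(236,92),(222,158),(178,148)],[(282,105),(328,112),(315,180),(270,165)]]
ss=[[(498,25),(542,8),(577,42),(533,57)],[(550,85),(592,67),(627,100),(585,118)],[(605,147),(650,125),(688,153),(640,180)]]
P=[]
for a,b in zip(tt,ss):
    a=t(*np.mean(a,0));b=s(*np.mean(b,0));p,e=tri(T,a,S,b);P.append(p)
    print(onz(T,*a,98.5),onz(S,*b,98.5),p,e)
P=np.array(P);d=P[0]-P[2];print("spacing",np.linalg.norm(d)/2,"yaw",np.degrees(np.arctan2(d[1],d[0]))-90)
print("pred",[C2W([5,y,98.5]) for y in(46,0,-46)])
# cover corners
q=[onz(T,*t(*c),98.5) for c in((62,22),(370,95),(345,250),(25,180))]
print(q,np.mean(q,0)); 
E
```

```text
[ 517.425 -149.932   98.5  ] [ 516.875 -151.167   98.5  ] [ 517.735 -150.204   97.023] 0.3395637090293926
[ 507.668 -194.349   98.5  ] [ 505.904 -196.268   98.5  ] [ 507.931 -194.762   95.563] 0.14815165387532261
[ 498.227 -239.497   98.5  ] [ 498.095 -240.461   98.5  ] [ 498.521 -239.868   97.509] 0.5069847222016777
spacing 45.850185585716964 yaw -12.094805446058686
pred [array([ 512.712, -146.667,   98.5  ]), array([ 504.724, -191.968,   98.5  ]), array([ 496.736, -237.269,   98.5  ])]
[array([ 556.024, -123.234,   98.5  ]), array([ 521.234, -275.144,   98.5  ]), array([ 444.988, -260.61 ,   98.5  ]), array([ 476.976, -104.732,   98.5  ])] [ 499.806 -190.93    98.5  ]
```

```bash
cat >> h.py <<'E'
cyaw=np.radians(-12.1)
SL=np.array([517.1,-150.1,98.5]);SR=np.array([497.9,-240.1,98.5])
dish=np.array([516.6,132.3,0]);ux=yawv(-74.7);uy=yawv(15.3);Z=np.array([0,0,1.])
cx=yawv(-12.1);cy=yawv(77.9)
def item(L,th,sl,xe,yd,a,tilt=30):
    """L length, th thickness, sl slope deg, handle end (underside) at dish x=xe,y=yd; grasp a mm from end"""
    sl=np.radians(sl);fx=ux*np.cos(sl)-Z*np.sin(sl);n=np.cross(fx,uy)
    end=dish+ux*xe+uy*yd+Z*(6+L*np.sin(sl))
    g=end+fx*a+n*th/2
    F=R.from_matrix(np.c_[fx,uy,n]);t=np.radians(tilt)
    Rg=frame(ux*np.sin(t)-Z*np.cos(t),uy)
    Ff=R.from_matrix(np.c_[-Z,cx,np.cross(-Z,cx)])
    Rf=Ff*F.inv()*Rg
    return g,Rg,Rf
FORK=item(196,13,28,-131,41,28)
PEEL=item(170,17,32,-112,-36.6,28)
def tcp(g,Rt,back=0): return g+Rt.apply([0,0,2-back])
E
python3 - <<'E'
from h import *
for n,(g,a,b) in dict(f=FORK,p=PEEL).items(): print(n,g,a.apply([0,0,1]),b.apply([0,0,1]),b.apply([0,1,0]))
g,Rg,Rf=FORK
print(readout.state()["q"]);rel((tcp(g,Rg,110),Rg),(tcp(g,Rg),Rg))
E
```

```text
f [528.908 242.686  90.61 ] [ 0.132 -0.482 -0.866] [ 0.111  0.518 -0.848] [ 0.978 -0.21   0.   ]
p [459.198 203.424  88.457] [ 0.132 -0.482 -0.866] [ 0.098  0.459 -0.883] [ 0.978 -0.21  -0.   ]
[-0.607  0.232  0.381  1.911 -0.103  1.017  1.227]
row [ 0.041  0.202  0.075  0.3   -0.467  1.113]
row [ 0.018  0.152  0.17   0.3   -0.467  1.113]
```

```bash
python3 -m creep '[[0.041,0.202,0.06,0.3,-0.467,1.113,0.05],[0.041,0.202,0.06,0.3,-0.467,1.113,0.05],[0.041,0.202,0.06,0.3,-0.467,1.113,0.05],[0.041,0.202,0.06,0.3,-0.467,1.113,0.05],[0.041,0.202,0.06,0.3,-0.467,1.113,0.05],[0.041,0.202,0.06,0.3,-0.467,1.113,0.05],[0.041,0.202,0.06,0.3,-0.467,1.113,0.05],[0.041,0.202,0.06,0.3,-0.467,1.113,0.05]]'
python3 - <<'E'
from h import *
g,Rg,Rf=FORK
rel((tcp(g,Rg,60),Rg),(tcp(g,Rg),Rg));print(readout.state()["q"])
E
```

```text
time_s: 5.35
ee_pos: [515.7, 286.8, 198.2]
eef_rot: [1.485, 2.321, -0.395]
wrist_force: [0.1, -0.8, 0.3]
opening: 50.4
gripper_force: 0.0
row [ 0.01   0.001  0.059  0.036 -0.066  0.157]
row [ 0.006 -0.002  0.119  0.036 -0.066  0.157]
[-1.245  0.545  0.586  1.779  0.152  1.071 -0.356]
```

```bash
python3 -m creep '[[0.01,0.001,0.03,0.036,-0.066,0.157,0.05],[0.01,0.001,0.059,0.036,-0.066,0.157,0.05],[0.01,0.001,0.059,0.036,-0.066,0.157,0.05]]'
python3 - <<'E'
from h import *
g,Rg,Rf=FORK
rel((tcp(g,Rg,0),Rg))
C={n:shot(n) for n in("scene","top")}
b=cv2.resize(np.array(C["scene"]["pixels"])[110:230,120:280],(800,600),interpolation=cv2.INTER_CUBIC)
cv2.imwrite("pics/z4.png",b)
E
```

```text
time_s: 5.65
ee_pos: [520.3, 268.0, 137.9]
eef_rot: [1.629, 2.144, -0.447]
wrist_force: [-0.2, -0.5, 0.4]
opening: 50.1
gripper_force: 0.0
row [ 0.001  0.002  0.056 -0.005  0.002  0.006]
```

View pics/z4.png

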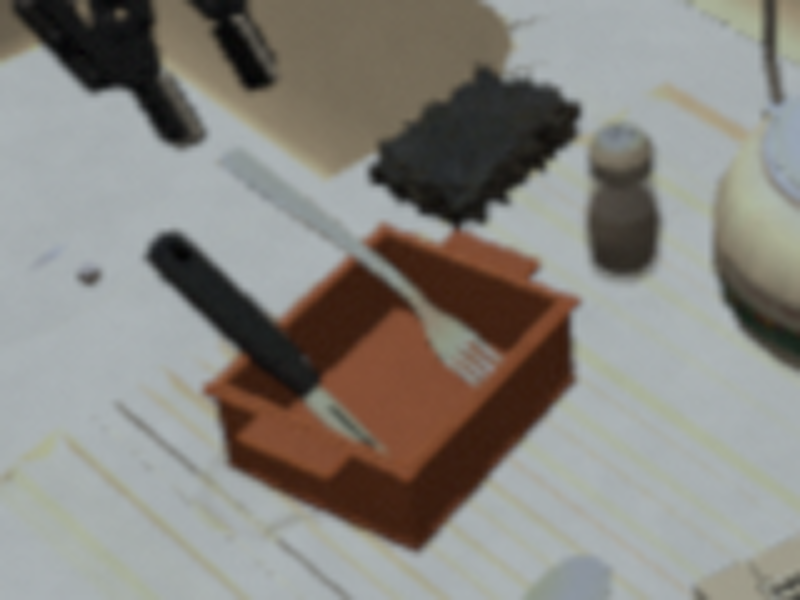

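The fingertips at (190,135) and (265,80) straddle the line of the fork handle, whose end is at (235,160). I go down and close.

```bash
python3 -m creep '[[0.001,0.002,0.03,0,0,0,0.05],[0.001,0.002,0.056,0,0,0,0.05],[0.001,0.002,0.056,0,0,0,0.05],[0.001,0.002,0.056,0,0,0,0.015],[0.001,0.002,0.056,0,0,0,0.015],[0.001,0.002,0.056,0,0,0,0.015],[0.001,0.002,0.056,0,0,0,0.015]]' 80
```

```text
time_s: 6.45
ee_pos: [532.3, 246.4, 93.5]
eef_rot: [1.631, 2.146, -0.43]
wrist_force: [0.3, 1.9, 5.8]
opening: 25.3
gripper_force: 78.8
```

```bash
python3 - <<'E'
from h import *
g,Rg,Rf=FORK;s=readout.state();p=s["ee_pos"]
rel((p+[0,0,60],R.from_rotvec(s["eef_rot"])),(p+[0,0,180],R.from_rotvec(s["eef_rot"])))
E
```

```text
row [-0.03   0.    -0.052  0.     0.     0.   ]
row [-0.089  0.    -0.156  0.     0.     0.   ]
```

```bash
python3 -m creep '[[-0.012,0,-0.02,0,0,0,0.015],[-0.03,0,-0.052,0,0,0,0.015],[-0.05,0,-0.09,0,0,0,0.015],[-0.075,0,-0.13,0,0,0,0.015],[-0.089,0,-0.156,0,0,0,0.015],[-0.11,0,-0.19,0,0,0,0.015],[-0.11,0,-0.19,0,0,0,0.015]]'
python3 - <<'E'
from h import *
g,Rg,Rf=FORK
t=SL.copy();t[2]=12+168+125-12
half=Rg*R.from_rotvec((Rg.inv()*Rf).as_rotvec()*.5)
rel(([525,40,320],half),([517,-151,298],Rf));rel((tcp(t,Rf),Rf))
E
```

```text
time_s: 7.15
ee_pos: [534.0, 244.7, 317.0]
eef_rot: [1.634, 2.144, -0.422]
wrist_force: [1.0, -0.6, -0.9]
opening: 25.1
gripper_force: 78.6
row [-0.171 -0.063  0.093  0.003  0.521  0.252]
row [-0.319 -0.122  0.202 -0.003  1.051  0.505]
row [-0.314 -0.121  0.206 -0.003  1.051  0.505]
```

```bash
python3 -m creep '[[-0.171,-0.063,0.093,0,0.521,0.252,0.015],[-0.171,-0.063,0.093,0,0.521,0.252,0.015],[-0.171,-0.063,0.093,0,0.521,0.252,0.015],[-0.171,-0.063,0.093,0,0.521,0.252,0.015],[-0.314,-0.121,0.206,0,1.051,0.505,0.015],[-0.314,-0.121,0.206,0,1.051,0.505,0.015],[-0.314,-0.121,0.206,0,1.051,0.505,0.015],[-0.314,-0.121,0.206,0,1.051,0.505,0.015]]'
python3 - <<'E'
from h import *
g,Rg,Rf=FORK
t=SL.copy();t[2]=12+168+125-12
rel((tcp(t,Rf),Rf));print(readout.state()["q"])
E
```

```text
time_s: 7.95
ee_pos: [515.8, -135.2, 291.4]
eef_rot: [-2.134, -1.754, -0.559]
wrist_force: [1.4, 0.7, -0.8]
opening: 25.2
gripper_force: 78.6
row [-0.012  0.004 -0.006 -0.008  0.046  0.014]
[-0.232  0.377  0.84   1.863 -0.767  1.349  0.71 ]
```

Nearly there. I correct the remainder, then check with both cameras, measuring the fork's handle end and tip.

```bash
python3 -m creep '[[-0.012,0.004,-0.006,-0.008,0.046,0.014,0.015],[-0.012,0.004,-0.006,-0.008,0.046,0.014,0.015],[-0.012,0.004,-0.006,-0.008,0.046,0.014,0.015]]'
python3 - <<'E'
from h import *
import pickle
g,Rg,Rf=FORK
t=SL.copy();t[2]=12+168+125-12
rel((tcp(t,Rf),Rf))
C={n:shot(n) for n in("scene","top")};pickle.dump(C,open("c2.pkl","wb"))
a=cv2.resize(np.array(C["scene"]["pixels"])[130:280,230:330],(400,600),interpolation=cv2.INTER_CUBIC)
b=cv2.resize(np.array(C["top"]["pixels"])[170:320,270:370],(400,600),interpolation=cv2.INTER_CUBIC)
cv2.imwrite("pics/z5.png",np.hstack([a,b]))
gp=readout.state()["ee_pos"]-R.from_rotvec(readout.state()["eef_rot"]).apply([0,0,2])
for n,o in(("scene",(230,130)),("top",(270,170))):
  for z in (28,-168): print(n,(np.array(proj(C[n],gp+[0,0,z]))-o)*4)
  print("slot",(np.array(proj(C[n],SL))-o)*4)
E
```

```text
time_s: 8.25
ee_pos: [516.9, -147.4, 289.7]
eef_rot: [-2.122, -1.716, -0.597]
wrist_force: [0.8, 0.9, -0.6]
opening: 25.1
gripper_force: 78.8
row [-0.     0.001 -0.002 -0.004  0.006 -0.001]
scene [228.837  41.546]
scene [213.052 353.877]
slot [216.287 391.672]
top [250.815 132.479]
top [194.95  193.651]
slot [196.595 200.156]
```

View pics/z5.png

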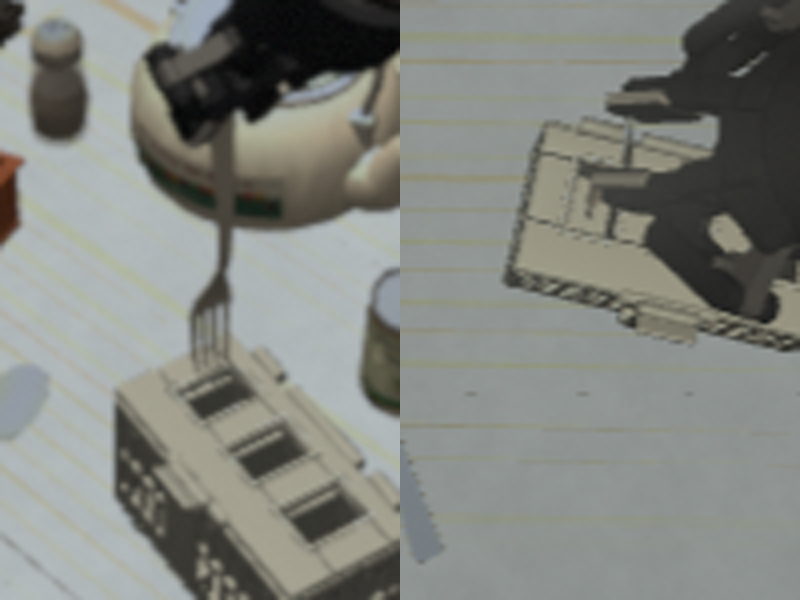

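The fork hangs vertical, tines at (210,362) in the scene tile over the left slot at about (216,392), close to the predicted (213,354). I lower it.

```bash
python3 - <<'E'
from h import *
s=readout.state();q=R.from_rotvec(s["eef_rot"]);p=s["ee_pos"]
x=(SL-p)[:2];print("xy err",x, q.inv().apply([0,0,-1]))
Rf=FORK[2]
t=SL.copy();w=lambda z:(np.r_[tcp(t,Rf)[:2],p[2]+z],Rf)
rel(w(-20),w(-50),w(-80),w(-100),w(-108))
E
```

```text
xy err [-0.323 -4.636] [-0.525  0.003  0.851]
row [-0.014  0.001  0.015 -0.005  0.006  0.003]
row [-0.029  0.001  0.041 -0.005  0.006  0.003]
row [-0.045  0.001  0.066 -0.005  0.006  0.003]
row [-0.056  0.001  0.083 -0.005  0.006  0.003]
row [-0.06   0.001  0.09  -0.005  0.006  0.003]
```

```bash
python3 -m creep '[[-0.014,0.001,0.015,-0.005,0.006,0.003,0.015],[-0.022,0.001,0.028,-0.005,0.006,0.003,0.015],[-0.029,0.001,0.041,-0.005,0.006,0.003,0.015],[-0.029,0.001,0.041,-0.005,0.006,0.003,0.015]]'; python3 - <<'E'
from h import *
s=readout.state();p=s["ee_pos"];print(s["wrist_force"])
Rf=FORK[2]
t=SL.copy();w=lambda z:(np.r_[tcp(t,Rf)[:2],z],Rf)
rel(w(220),w(200),w(185),w(180),w(177))
E
```

```text
time_s: 8.75
ee_pos: [516.5, -148.7, 238.2]
eef_rot: [-2.12, -1.71, -0.605]
wrist_force: [-0.2, -0.8, 0.2]
opening: 25.7
gripper_force: 78.8
[-0.174 -0.834  0.178]
row [-0.01   0.001  0.015 -0.003 -0.001 -0.003]
row [-0.02   0.001  0.032 -0.003 -0.001 -0.003]
row [-0.028  0.001  0.045 -0.003 -0.001 -0.003]
row [-0.031  0.001  0.049 -0.003 -0.001 -0.003]
row [-0.033  0.001  0.052 -0.003 -0.001 -0.003]
```

```bash
python3 -m creep '[[-0.010,0.001,0.015,0,0,0,0.015],[-0.020,0.001,0.032,0,0,0,0.015],[-0.027,0.001,0.043,0,0,0,0.015],[-0.027,0.001,0.043,0,0,0,0.015]]'; python3 -m creep '[[-0.001,0,0.0015,0,0,0,0.015],[-0.002,0,0.003,0,0,0,0.015],[-0.003,0,0.0045,0,0,0,0.015]]'
```

```text
time_s: 9.15
ee_pos: [517.5, -150.3, 188.1]
eef_rot: [-2.122, -1.709, -0.606]
wrist_force: [-0.1, -0.8, -0.1]
opening: 25.4
gripper_force: 78.8
time_s: 9.45
ee_pos: [518.9, -151.3, 185.7]
eef_rot: [-2.123, -1.711, -0.613]
wrist_force: [-1.8, -0.5, 18.6]
opening: 25.6
gripper_force: 80.7
```

The floor was felt at TCP z 186, which matches the 5 mm offset seen in the picture. I release and back out.

```bash
python3 -m creep '[[0,0,-0.001,0,0,0,0.05],[0,0,-0.001,0,0,0,0.05],[0,0,-0.001,0,0,0,0.05],[0,0,-0.04,0,0,0,0.05],[0,0,-0.09,0,0,0,0.05],[0,0,-0.13,0,0,0,0.05],[0,0,-0.17,0,0,0,0.05],[0,0,-0.17,0,0,0,0.05]]'
python3 - <<'E'
from h import *
import pickle
C={n:shot(n) for n in("scene","top")};pickle.dump(C,open("c3.pkl","wb"))
a=cv2.resize(np.array(C["scene"]["pixels"])[120:310,130:383],(800,600),interpolation=cv2.INTER_CUBIC)
cv2.imwrite("pics/z6.png",a)
g,Rg,Rf=PEEL
half=Rf*R.from_rotvec((Rf.inv()*Rg).as_rotvec()*.5)
print(readout.state()["ee_pos"])
rel(([515,-60,320],half),([470,200,260],Rg),(tcp(g,Rg,80),Rg))
E
```

```text
time_s: 10.25
ee_pos: [499.0, -244.0, 332.5]
eef_rot: [-2.132, -1.713, -0.613]
wrist_force: [-0.2, -0.5, 0.1]
opening: 50.0
gripper_force: 0.0
[ 498.95  -239.717  328.425]
row [ 0.147 -0.023  0.102  0.006 -0.565 -0.254]
row [ 0.323 -0.122  0.282  0.01  -1.06  -0.506]
row [ 0.298 -0.152  0.389  0.01  -1.06  -0.506]
```

View pics/z6.png

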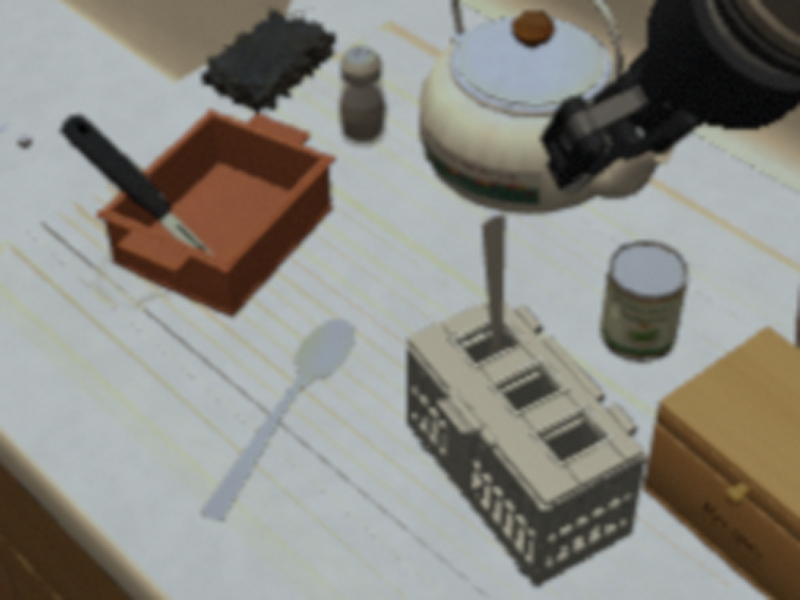

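The fork stands in the left slot, handle top at (493,220), with the cover shut and the dish and peeler in place. Next is the peeler.

```bash
python3 -m creep '[[0.147,-0.023,0.082,0.006,-0.565,-0.254,0.05],[0.147,-0.023,0.082,0.006,-0.565,-0.254,0.05],[0.147,-0.023,0.082,0.006,-0.565,-0.254,0.05],[0.147,-0.023,0.082,0.006,-0.565,-0.254,0.05],[0.323,-0.122,0.282,0.01,-1.06,-0.506,0.05],[0.323,-0.122,0.282,0.01,-1.06,-0.506,0.05],[0.323,-0.122,0.282,0.01,-1.06,-0.506,0.05],[0.323,-0.122,0.282,0.01,-1.06,-0.506,0.05]]'
python3 - <<'E'
from h import *
g,Rg,Rf=PEEL
rel((tcp(g,Rg,80),Rg))
import pickle
C=pickle.load(open("c3.pkl","rb"));S=C["scene"];T=C["top"]
s=800/253
print("peel end",tri(S,(130+78/s,120+125/s),T,(127.3,250)))
E
```

```text
time_s: 11.15
ee_pos: [482.4, 104.8, 285.5]
eef_rot: [1.743, 2.173, -0.34]
wrist_force: [2.2, 0.9, 0.1]
opening: 50.1
gripper_force: 0.0
row [ 0.18  -0.005  0.062 -0.    -0.11  -0.049]
peel end (array([455.774, 228.129,  95.175]), np.float64(6.8948538552884))
```

```bash
python3 -m creep '[[0.05,0,0,0,-0.05,-0.02,0.05],[0.1,0,0,0,-0.11,-0.049,0.05],[0.14,-0.005,0.03,0,-0.11,-0.049,0.05],[0.18,-0.005,0.062,0,-0.11,-0.049,0.05],[0.18,-0.005,0.062,0,-0.11,-0.049,0.05],[0.18,-0.005,0.062,0,-0.11,-0.049,0.05]]'
python3 - <<'E'
from h import *
g,Rg,Rf=PEEL
rel((tcp(g,Rg),Rg))
E
```

```text
time_s: 11.75
ee_pos: [449.9, 237.6, 156.1]
eef_rot: [1.638, 2.139, -0.445]
wrist_force: [-0.1, 0.1, 0.3]
opening: 50.0
gripper_force: 0.0
row [ 0.003  0.     0.078 -0.007  0.    -0.002]
```

```bash
python3 -m creep '[[0.003,0,0.03,0,0,0,0.05],[0.003,0,0.06,0,0,0,0.05],[0.003,0,0.078,0,0,0,0.05],[0.003,0,0.078,0,0,0,0.05],[0.003,0,0.078,0,0,0,0.015],[0.003,0,0.078,0,0,0,0.015],[0.003,0,0.078,0,0,0,0.015],[0.003,0,0.078,0,0,0,0.015]]' 80
python3 - <<'E'
from h import *
s=readout.state();print(tcp(PEEL[0],PEEL[1]))
E
```

```text
time_s: 12.55
ee_pos: [461.3, 203.9, 89.4]
eef_rot: [1.642, 2.138, -0.436]
wrist_force: [0.4, 0.9, 6.8]
opening: 23.9
gripper_force: 78.4
[459.462 202.46   86.725]
```

Gripped (23.9 mm). I lift and swing to the right slot.

```bash
python3 -m creep '[[-0.012,0,-0.02,0,0,0,0.015],[-0.03,0,-0.052,0,0,0,0.015],[-0.05,0,-0.09,0,0,0,0.015],[-0.075,0,-0.13,0,0,0,0.015],[-0.1,0,-0.17,0,0,0,0.015],[-0.125,0,-0.215,0,0,0,0.015],[-0.125,0,-0.215,0,0,0,0.015]]'
python3 - <<'E'
from h import *
g,Rg,Rf=PEEL
t=SR.copy();t[2]=12+142+115
half=Rg*R.from_rotvec((Rg.inv()*Rf).as_rotvec()*.5)
rel(([450,-20,330],half),([440,-200,330],Rf),(tcp(t,Rf),Rf))
E
```

```text
time_s: 13.25
ee_pos: [463.7, 203.1, 342.6]
eef_rot: [1.647, 2.138, -0.423]
wrist_force: [0.2, -0.3, -1.1]
opening: 23.8
gripper_force: 78.7
row [-0.179 -0.071  0.115  0.009  0.485  0.241]
row [-0.328 -0.127  0.198  0.014  0.98   0.491]
row [-0.343 -0.081  0.279  0.014  0.98   0.491]
```

```bash
python3 -m creep '[[-0.179,-0.071,0.115,0.009,0.485,0.241,0.015],[-0.179,-0.071,0.115,0.009,0.485,0.241,0.015],[-0.179,-0.071,0.115,0.009,0.485,0.241,0.015],[-0.179,-0.071,0.115,0.009,0.485,0.241,0.015],[-0.328,-0.127,0.198,0.014,0.98,0.491,0.015],[-0.328,-0.127,0.198,0.014,0.98,0.491,0.015],[-0.328,-0.127,0.198,0.014,0.98,0.491,0.015],[-0.328,-0.127,0.198,0.014,0.98,0.491,0.015]]'
python3 - <<'E'
from h import *
g,Rg,Rf=PEEL
t=SR.copy();t[2]=12+142+115
rel(([445,-235,320],Rf),(tcp(t,Rf),Rf))
E
```

```text
time_s: 14.05
ee_pos: [431.6, -125.2, 329.3]
eef_rot: [-2.188, -1.892, -0.35]
wrist_force: [-0.2, 1.3, -1.1]
opening: 24.0
gripper_force: 78.6
row [-0.104  0.029 -0.026 -0.042  0.159  0.057]
row [-0.118  0.083  0.024 -0.042  0.159  0.057]
```

```bash
python3 -m creep '[[-0.104,0.029,-0.026,-0.042,0.159,0.057,0.015],[-0.104,0.029,-0.026,-0.042,0.159,0.057,0.015],[-0.104,0.029,-0.026,-0.042,0.159,0.057,0.015],[-0.118,0.083,0.024,-0.042,0.159,0.057,0.015],[-0.118,0.083,0.024,-0.042,0.159,0.057,0.015],[-0.118,0.083,0.024,-0.042,0.159,0.057,0.015],[-0.118,0.083,0.024,-0.042,0.159,0.057,0.015]]'
python3 - <<'E'
from h import *
import pickle
g,Rg,Rf=PEEL
t=SR.copy();t[2]=12+142+115
rel((tcp(t,Rf),Rf))
C={n:shot(n) for n in("scene","top")};pickle.dump(C,open("c4.pkl","wb"))
a=cv2.resize(np.array(C["scene"]["pixels"])[150:300,250:350],(400,600),interpolation=cv2.INTER_CUBIC)
b=cv2.resize(np.array(C["top"]["pixels"])[170:320,290:390],(400,600),interpolation=cv2.INTER_CUBIC)
cv2.imwrite("pics/z7.png",np.hstack([a,b]))
s=readout.state();print(s["ee_pos"],tcp(t,Rf))
gp=s["ee_pos"]-R.from_rotvec(s["eef_rot"]).apply([0,0,2])
for n,o in(("scene",(250,150)),("top",(290,170))):
  for z in (28,-142): print(n,(np.array(proj(C[n],gp+[0,0,z]))-o)*4)
  print("slot",(np.array(proj(C[n],SR))-o)*4)
E
```

```text
time_s: 14.75
ee_pos: [496.8, -240.5, 265.2]
eef_rot: [-2.17, -1.748, -0.527]
wrist_force: [-0.5, 0.1, -0.8]
opening: 23.8
gripper_force: 78.8
row [ 0.002  0.001 -0.001 -0.005  0.007 -0.005]
[ 496.728 -240.416  266.916] [ 498.097 -239.182  267.234]
scene [282.887 129.561]
scene [249.638 396.744]
slot [244.917 431.053]
top [405.161 196.176]
top [314.557 238.385]
slot [299.997 241.178]
```

View pics/z7.png

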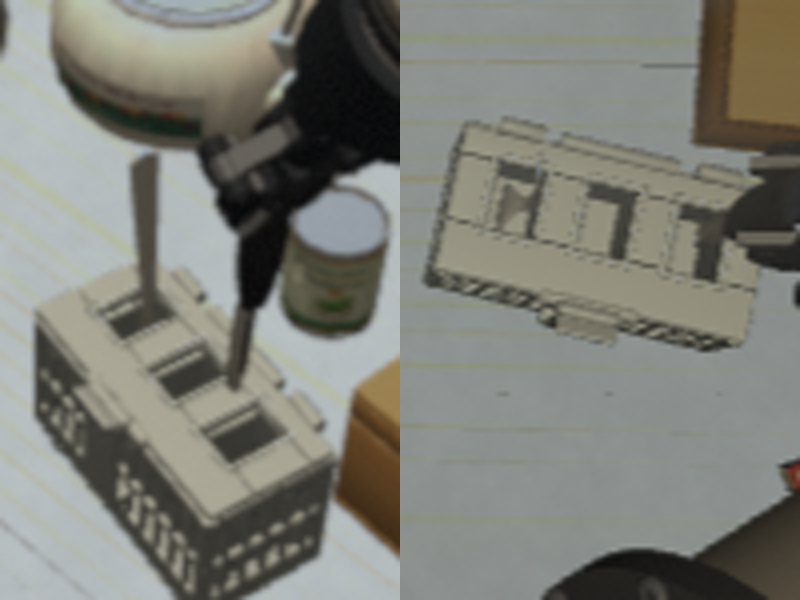

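The peeler hangs over the right slot. In the scene tile the blade tip is at about (234,388) against (250,397) predicted for an upright bar, so the tip leans toward +y of the caddy. I quantify this numerically from both views before inserting.

```bash
python3 - <<'E'
from h import *
import pickle
A=pickle.load(open("c1.pkl","rb"));B=pickle.load(open("c4.pkl","rb"))
for n,x0,x1,y0,y1 in(("scene",300,330,222,252),("top",352,384,212,245)):
    a=np.array(A[n]["pixels"]).astype(int);b=np.array(B[n]["pixels"]).astype(int)
    m=np.abs(a-b).max(2)>22
    print(n,"cols from",x0)
    for y in range(y0,y1):
        print(y,''.join('#' if v else '.' for v in m[y,x0:x1]))
E
```

```text
scene cols from 300
222 .........##########...........
223 .........#########............
224 .........#########............
225 .........########.............
226 .........########.............
227 ........#######...............
228 ........#######...............
229 ........######................
230 ........######................
231 ........######................
232 .......#######................
233 .......#######................
234 ........#####.................
235 .......######.................
236 .......######.................
237 .......######.................
238 .......#####..................
239 .......#####..................
240 .......#####..................
241 ......######..................
242 .......#####..................
243 ......######..................
244 .......####...................
245 ......####....................
246 .......###....................
247 .......###....................
248 ..............................
249 ..............................
250 ..............................
251 ..............................
top cols from 352
212 ........
[... 508 characters left out ...]
6 ............##.....#############
227 ............##.....#############
228 ...........##......#############
229 ............#.......############
230 ...........##........###########
231 ...........##.........##########
232 ........................########
233 ........................########
234 ........................########
235 .........................#######
236 ............................####
237 ..............................##
238 ................................
239 ................................
240 ................................
241 ................................
242 ................................
243 ................................
244 ................................
```

```bash
python3 - <<'E'
from h import *
import pickle
B=pickle.load(open("c4.pkl","rb"));S=B["scene"];T=B["top"]
for u in(363.5,365,367): 
    p,e=tri(S,(308.5,247.5),T,(u,229));d=p-np.array([496.7,-241.4,0]);print(p,e,"cx",d@cx,"cy",d@cy)
for z in(120,126,130):
    p=onz(S,308.5,247.5,z);d=p-np.array([496.7,-241.4,0]);print(z,"cx",d@cx,"cy",d@cy)
# handle: scene row 225 centre ~313, handle lower end
E
```

```text
[ 497.474 -231.912  122.931] 1.194196417380576 cx -1.2318240196055847 cy 9.439116412316036
[ 496.544 -233.654  125.501] 3.0154261431373612 cx -1.7765643201971288 cy 7.541582218856015
[ 495.307 -235.96   128.921] 5.426901392524674 cx -2.5028111517804263 cy 5.027210507621565
120 cx -0.17497781359030193 cy 11.463379156852858
126 cx -3.5374595073536006 cy 7.720739061390022
130 cx -5.779113969862499 cy 5.225645664414772
```

```bash
python3 - <<'E'
from h import *
import pickle
C=pickle.load(open("c0.pkl","rb"));S=C["scene"];T=C["top"]
tip,e=tri(S,(196.4,200.2),T,(201.7,236.9));print("tip0",tip,e)
Rg=R.from_rotvec([1.642,2.138,-.436]);pg=np.array([461.3,203.9,89.4])
s=readout.state();Rh=R.from_rotvec(s["eef_rot"]);ph=s["ee_pos"]
def carry(x): return ph+Rh.apply(Rg.inv().apply(x-pg))
q=carry(tip);d=q-np.array([496.7,-241.4,0]);print("tip carried",q,"cx",d@cx,"cy",d@cy)
sl=np.radians(32);fx=ux*np.cos(sl)-Z*np.sin(sl);n=np.cross(fx,uy)
end=dish+ux*-112+uy*-36.6+Z*(6+170*np.sin(sl))
for nm,a,h in(("top end c",0,8.5),("bottom c",170,8.5),("bottom under",170,0),("bottom upper",170,17)):
    x=end+fx*a+n*h;q=carry(x);d=q-np.array([496.7,-241.4,0]);print(nm,x,q,"cx",d@cx,"cy",d@cy)
for r in range(196,228,3):
    row=np.array(B["scene"]["pixels"])[r,295:340].max(1) if 0 else np.array(pickle.load(open("c4.pkl","rb"))["scene"]["pixels"])[r,300:330].max(1)
    print(r,row)
E
```

```text
tip0 [481.214  93.635  34.245] 11.028246118270024
tip carried [ 484.424 -251.796  143.158] cx -9.824285505381585 cy -12.738649874966463
top end c [452.932 226.328 103.295] [ 494.812 -238.839  294.483] cx -2.3834206505993105 cy 2.108694785812333
bottom c [490.974  87.27   13.208] [ 494.73  -240.674  124.493] cx -2.0781997209157757 cy 0.2971597783155523
bottom under [489.786  91.614   6.   ] [ 496.499 -232.36   124.402] cx -2.0918777217589177 cy 8.796665899867957
bottom upper [492.163  82.925  20.417] [ 492.962 -248.987  124.583] cx -2.064521720072633 cy -8.202346343236853
196 [188 179 139  81  44  33  32  36  42  44  42  39  41  65  86  78  50  38
  32  24  20  16  19  17  20  18  16  16  14  15]
199 [187 185 183 143  69  21  19  26  26  28  28  24  14  16  11  16  18  18
  17  14  14  14  17  15  18  16  14  26  51  98]
202 [188 189 186 170 118  47  22  13  11  12  11   9  15  19  34  39  27  19
  20  19  16  15  26  54  77 119 145 159 167 168]
205 [189 191 191 190 188 161 102  39  13  16  29  40  51  61  58  45  29  20
  15  17  13  27  77 109 145 167 168 168 168 168]
208 [191 192 1
[... 174 characters left out ...]
 11  14  15  11
  15  16  20  52  77  80  73  69  78  99 118 137]
214 [190 190 191 189 188 188 188 185 150  81  26  14  16  14  13  14  16  15
  10  20  42  75  89  81  72  69  71  73  72  71]
217 [190 191 190 190 190 191 191 186 149  80  25  10  12  11  15  12  15  15
  19  48  80  94  95 102 103  95  83  75  73  69]
220 [179 190 191 191 191 190 191 189 161 100  32   9  13  12  14  13  13  24
  77 128 124  96  94 101 105 101  90  78  70  69]
223 [116 144 179 191 192 192 192 191 181 127  44  14  13  16  15  16  36 103
 158 154 109  87  91  94  96  96  93  88  86  85]
226 [163 176 176 176 171 180 191 189 159 101  43  19  15  24  48  89 148 183
 190 163 116  81  72  83  90  93  89  82  74  65]
```

The carried-over geometry puts the bar's underside edge at (496.5,-232.4,124). That matches the observed tip at (497.5,-231.9,123), so the blade just lies on the bar's underside. The bar hangs upright and centred, so I lower it.

```bash
python3 - <<'E'
from h import *
Rf=PEEL[2]
t=SR.copy();w=lambda z:(np.r_[tcp(t,Rf)[:2],z],Rf)
rel(w(245),w(225),w(205),w(185),w(170),w(158))
E
```

```text
row [-0.009  0.001  0.02  -0.002  0.007 -0.003]
row [-0.018  0.001  0.038 -0.002  0.007 -0.003]
row [-0.027  0.001  0.056 -0.002  0.007 -0.003]
row [-0.037  0.001  0.073 -0.002  0.007 -0.003]
row [-0.044  0.001  0.087 -0.002  0.007 -0.003]
row [-0.049  0.001  0.097 -0.002  0.007 -0.003]
```

```bash
python3 -m creep '[[-0.009,0.001,0.02,-0.002,0.007,-0.003,0.015],[-0.014,0.001,0.029,-0.002,0.007,-0.003,0.015],[-0.018,0.001,0.038,-0.002,0.007,-0.003,0.015],[-0.023,0.001,0.047,-0.002,0.007,-0.003,0.015],[-0.023,0.001,0.047,-0.002,0.007,-0.003,0.015]]'; python3 - <<'E'
from h import *
Rf=PEEL[2]
t=SR.copy();w=lambda z:(np.r_[tcp(t,Rf)[:2],z],Rf)
rel(w(195),w(175),w(165),w(158),w(152))
E
```

```text
time_s: 15.35
ee_pos: [497.9, -238.8, 213.0]
eef_rot: [-2.164, -1.749, -0.538]
wrist_force: [0.9, -0.1, -1.4]
opening: 23.8
gripper_force: 78.7
row [-0.009  0.     0.016 -0.002 -0.001 -0.001]
row [-0.018  0.     0.033 -0.002 -0.001 -0.001]
row [-0.023  0.     0.042 -0.002 -0.001 -0.001]
row [-0.026  0.     0.048 -0.002 -0.001 -0.001]
row [-0.029  0.     0.054 -0.002 -0.001 -0.001]
```

It's through the slot with no contact. I continue down.

```bash
python3 -m creep '[[-0.009,0,0.016,0,0,0,0.015],[-0.018,0,0.033,0,0,0,0.015],[-0.023,0,0.042,0,0,0,0.015],[-0.0245,0,0.045,0,0,0,0.015],[-0.0245,0,0.045,0,0,0,0.015]]'; python3 -m creep '[[-0.001,0,0.002,0,0,0,0.015],[-0.002,0,0.004,0,0,0,0.015],[-0.003,0,0.0055,0,0,0,0.015]]'
```

```text
time_s: 15.85
ee_pos: [497.9, -239.6, 161.9]
eef_rot: [-2.165, -1.749, -0.539]
wrist_force: [0.0, 0.3, -0.8]
opening: 23.7
gripper_force: 78.7
time_s: 16.15
ee_pos: [498.4, -239.9, 156.6]
eef_rot: [-2.165, -1.751, -0.54]
wrist_force: [0.1, -0.1, -1.7]
opening: 24.1
gripper_force: 78.7
```

```bash
python3 -m creep '[[-0.001,0,0.002,0,0,0,0.015],[-0.002,0,0.004,0,0,0,0.015],[-0.002,0,0.004,0,0,0,0.015]]'
```

```text
time_s: 16.45
ee_pos: [498.2, -239.7, 151.8]
eef_rot: [-2.165, -1.75, -0.54]
wrist_force: [-0.8, -0.7, -1.1]
opening: 23.7
gripper_force: 79.0
```

```bash
python3 -m creep '[[-0.001,0,0.002,0,0,0,0.015],[-0.002,0,0.004,0,0,0,0.015],[-0.002,0,0.004,0,0,0,0.015]]'
```

```text
time_s: 16.75
ee_pos: [498.4, -240.3, 151.5]
eef_rot: [-2.164, -1.749, -0.547]
wrist_force: [-5.6, 0.9, 29.2]
opening: 23.9
gripper_force: 82.3
```

Floor felt (29 N). I release, retreat and check.

```bash
python3 -m creep '[[0,0,-0.002,0,0,0,0.05],[0,0,-0.002,0,0,0,0.05],[0,0,-0.002,0,0,0,0.05],[0,0,-0.04,0,0,0,0.05],[0,0,-0.09,0,0,0,0.05],[0,0,-0.13,0,0,0,0.05],[0,0,-0.17,0,0,0,0.05],[0,0,-0.17,0,0,0,0.05]]'
python3 - <<'E'
from h import *
C={n:shot(n) for n in("scene","top")}
a=cv2.resize(np.array(C["scene"]["pixels"])[100:325,130:330],(400,450),interpolation=cv2.INTER_CUBIC)
b=cv2.resize(np.array(C["top"]["pixels"])[150:320,250:401],(400,450),interpolation=cv2.INTER_CUBIC)
cv2.imwrite("pics/z8.png",np.hstack([a,b]))
E
```

```text
time_s: 17.55
ee_pos: [481.2, -322.0, 301.8]
eef_rot: [-2.173, -1.753, -0.542]
wrist_force: [-0.3, -0.7, -0.8]
opening: 50.0
gripper_force: 0.0
```

View pics/z8.png

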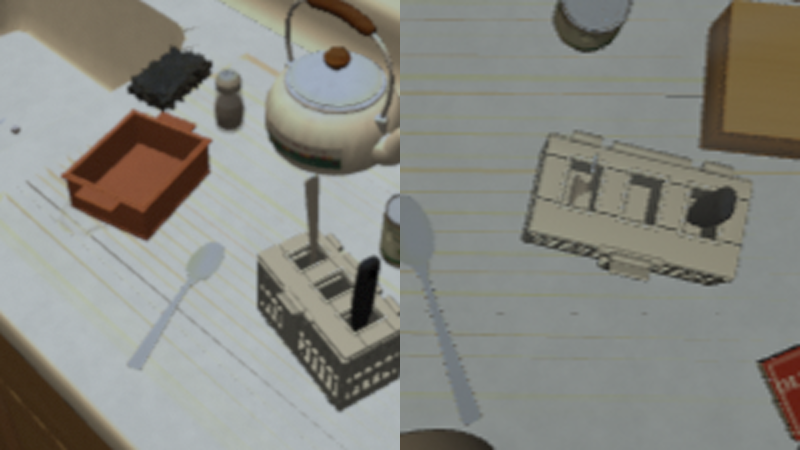

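Both stand in their own slots: the fork at (312,180)–(312,245) on the left, the peeler at (368,265)–(360,322) on the right. The cover is shut, and the dish and bystanders are in place. I hand it in.

```bash
python3 -m creep '[[0,0,0,0,0,0,0.05],[0,0,0,0,0,0,0.05],[0,0,0,0,0,0,0.05],[0,0,0,0,0,0,0.05]]' >/dev/null; python3 -c "
from workcell import manip;print(manip.close_job())"
```

```text
the job is handed in; nothing more can be done
None
```

The cover is clicked shut, the fork stands in the left slot and the peeler in the right slot, both handle up and pressed down onto the caddy floor; the job was handed in at about 18 s of robot time, and no verdict was returned.

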